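Bring the lamp holder to the pointer and unscrew it

ROBOT

A 6-joint arm with a two-finger parallel gripper is mounted at the origin on the work surface. World frame = base frame: x ahead of the robot, y to its left, z up, the work surface at z = 0. Lengths are in m, angles in rad, forces in N, time in s.
With the tool pointing down it reaches from about 0.3 to 0.875 m from the base axis. Payload 6.4 kg.
Tool frame: the origin (TCP) lies midway between the tips of the shut fingers; the grasp point (between the pads) lies 19 mm behind it (arm.hold_point_z is the distance from the TCP to the grasp point, in m); z points along the fingers, y is the direction in which the jaws open and shut (so a half turn about z gives the same grasp; the last joint's range is limited). The gripper opens to 88 mm and grips with 3 to 60 N. Pads are 18 mm wide; open, the fingers measure 123 mm over their backs; the gripper's body (75 mm by 187 mm) begins 45 mm behind the grasp point.
Start: joints at [0.94, 0.181, 1.607, -0, 1.354, -0.206], TCP at [0.237, 0.524, 0.205] pointing down, gripper open.
Joint ranges: [-2.99, 2.99], [-0.89, 2.07], [0.3, 2.58], [-1.14, 4.28], [0, 2.63], [-3.12, 3.12]. Speed limits (rad/s): [2.57, 2.57, 3.01, 3.14, 3.14, 3.14].

INTERFACE

Orientations are given as a 3x3 rotation matrix whose columns are the frame's x, y, z axes.
In Python, from station import arm gives the robot as it stands.
- The arm moves only by the shell command python3 -m jog 'ROWS' [OPENING] [FORCE]. ROWS is JSON, a list of rows, each an object of numbers: "dx", "dy", "dz": the shift along the tool's x, y, z as a fraction of full scale; "roll": the turn about the tool's z as a fraction of full scale. In form: [{"dx": .., "dy": .., "dz": .., "roll": ..}, ...]. A call has 1 to 20 rows; each row is the pose to reach, as a shift and turn from the pose commanded when the call began, along the tool's axes at that moment, turning the shorter way round; what a row does not reach only later rows make up. Full scale, the value 1, is 1 m for a shift and 360 degrees for a turn. A row lasts 1/10 s, in which the tool goes at most 50 mm and 8.59 degrees, less where a joint would pass 70% of its speed; a pose out of reach is approached as far as the arm can. A call with a number of a shift or a turn outside -1 to 1 is refused whole. A call with a gripper value outside its range is refused whole. OPENING is the closure, from 0 (fully open) to 1 (shut), set as the call begins (- or left out, the last holds). The fingers move at their own pace and stop on an object; FORCE is the grip in N (left out, the last holds). Time passes only in rows, so rows that repeat a pose let the fingers close. It gives the time, the measured TCP pose, the force and the opening at its end, in the units of the state.
- arm.observe(): the state, without advancing time (a new reading comes with each control period).
- arm.get_image(name): name is "scene" or "top"; returns a dict with "frame" (384x512x3 uint8, red, green, blue), "depth" (384x512 float32, m along the optical axis (not along the pixel's ray), 0 where there is no reading), "intrinsics" (3x3 intrinsics, pixels), "R" (3x3) and "t" (3): a world point X has camera coordinates R X + t. Camera axes: x right, y down, z forward; pixel columns grow to the right and rows downward; lengths in m; the calibration is good to about 2 mm. A picture is of the moment at which its call begins.
- arm.job_done(): hands the job in, once; it reports no verdict.
The state is a dict: "time_s": time; "q": joint angles; "joint_velocities": joint speeds; "effort": joint torques, N m; "tool_pos": TCP position; "eef_rot": TCP orientation; "force": force on the tool from outside, world axes, zero at the start; "moment": the same for the moment, N m; "grip_width": opening from 0.0 (shut) to 1.0 (fully open).
Only numpy, scipy, OpenCV 4.12 (cv2) and the standard library are available. Lean on these libraries where they do the work, as an engineer would, in place of code of your own. Each camera call takes 0.05 s, during which the arm holds its last target. There are 200 camera calls.

TASK

On the analyser's round lamp module, turn the turret (its steel post is there for that) until the lamp holder (the one with the tall wing grip) lines up with the module's pointer tongue. Leave the turret there and then unscrew the lamp holder, anticlockwise seen from above, all the way to its stop, and let go.

Things in the scene. Friction and masses are not known exactly. Their poses are not given: they have to be found in the camera images.
- unit: Fixed lamp module: white round housing, 250 mm across, origin on the turret's axis at table height, z up. Pointer: 44 mm wide white tongue with a dark diamond, sticking out along the unit's own -x to 165 mm, top 75 mm up. Turret disc: 224 mm across, top 90 mm above the table. Steel post on it: round, 14 mm, upright, top at 150 mm, 95 mm from the axis, exactly opposite the lamp holder.
- turret (a joint): Turn of the turret about the unit's z in rad, growing anticlockwise from above, -0.6 to 2.0. 0: lamp holder at the pointer tongue (and post at the unit's +x); at q it is q anticlockwise of it. Starts at 0.6 to 1.6: turn it clockwise. Friction (0.2 Nm) keeps it where left. Two low round black filter caps (36 mm wide, tops at 116 mm) sit at 90 degrees to the holder; leave them.
- holder (a joint): Turn of the black lamp holder in its thread, relative to the turret, in rad: 0 is screwed tight (the start), growing as it is unscrewed anticlockwise seen from above, to a stop at 1.4 (about a quarter turn). It rises 5 mm on the way, with its steep thread, and stays where it is left (friction 0.06 Nm). It does not come off.
- holder_grip (a point): Centre of the lamp holder's upright wing grip, on the holder's own axis, 75 mm from the turret's axis. The wing is a black blade 40 mm long (this point's x), 12 mm thick (y), 50 mm tall. When tight it points along the turret's radius, its centre is 135 mm and its top 160 mm above the table; the round collar under it (36 mm across) has its top at 110 mm.

How it is judged:
On the way, in this order (a step that is already met when the one before it is completed fails the run):
1. the lamp holder is brought to the pointer (within 0.2 rad), still screwed tight (value of joint turret between -0.2 and 0.2 rad and value of joint holder below 0.4 rad), for 0.2 s.
2. the lamp holder is unscrewed to its stop (joint above 1.15 rad) at the pointer (value of joint turret between -0.2 and 0.2 rad and value of joint holder above 1.15 rad), for 0.2 s.
At the end, for the whole second after the job is handed in: The lamp holder is at the pointer (turret joint within 0.2 rad of 0) and unscrewed to its stop (holder joint above 1.15 of 1.4 rad) (all of step 2); the robot touches nothing.
It also fails if it takes over 48 s, if anything falls off the work surface, if the arm or the gripper's body presses on something with over 40 N, if the wrist force passes 120 N, or if a joint passes its speed limit or range.

## Working session

There is one attempt and no reset: what is moved stays moved. The work goes in short steps, Python scripts to look and compute and a shell command to move; the robot and the scene stay as the last step left them, time stands still between calls to the robot, and variables do not carry over. Pictures are saved under pics/ and viewed, and the job is handed in when it is done.

```bash
mkdir -p pics
cat > h.py <<'E'
import numpy as np, cv2
from station import arm
def snap(name,fn):
    im=arm.get_image(name); cv2.imwrite('pics/'+fn,im['frame'][:,:,::-1]); np.savez('pics/'+fn[:-4]+'.npz',**im); return im
def pt(im,u,v,z=None):
    K=im['intrinsics'];R=im['R'];t=im['t'];r=np.linalg.inv(K)@[u,v,1.]
    if z is None: return R.T@(r*float(im['depth'][int(v),int(u)])-t)
    c=-R.T@t; d=R.T@r; return c+d*(z-c[2])/d[2]
E
python3 - <<'E'
from h import *
snap('top','top0.png');snap('scene','scene0.png')
s=arm.observe();print(s)
E
```

```text
{'time_s': 0.1, 'q': array([ 9.39696961e-01,  1.81466991e-01,  1.60787005e+00,  4.43780665e-06,
        1.35379182e+00, -2.06315459e-01]), 'joint_velocities': array([-0.00054898, -0.00237831, -0.0022392 ,  0.00027571,  0.00065031,
        0.0002274 ]), 'effort': array([ 6.68895409e-04, -4.34816766e+01, -3.42700875e+01,  7.05401413e-02,
        3.40043998e-02, -4.90573052e-05]), 'tool_pos': array([0.23665217, 0.52347871, 0.20411848]), 'eef_rot': array([[-9.11127271e-01,  4.12124093e-01, -9.09910849e-04],
       [ 4.12124974e-01,  9.11126486e-01, -1.23774405e-03],
       [ 3.18939729e-04, -1.50273935e-03, -9.99998820e-01]]), 'force': array([ 0.45781608, -0.86491975,  0.10827332]), 'moment': array([ 0.01521357,  0.03350249, -0.01203935]), 'grip_width': 0.9959213119272169}
```

View pics/top0.png

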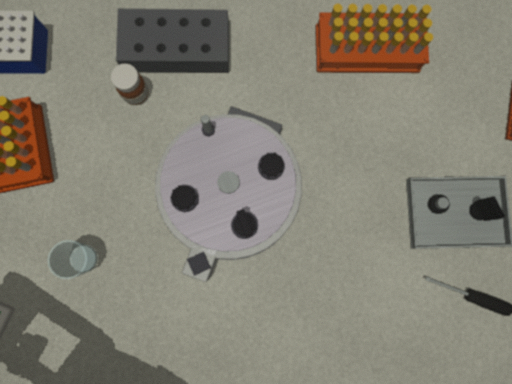

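View pics/scene0.png

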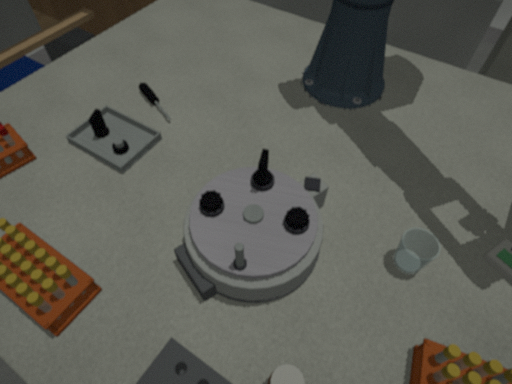

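The top view shows the hub at about (229,182), the post at (208,123), the holder at (245,224), caps at (271,166) and (184,198), and the pointer diamond at (200,263). I'll enlarge a crop and compute positions from it.

Run:
```python
from h import *
im=dict(np.load('pics/top0.npz'))
f=im['frame'][90:290,140:320,::-1]
cv2.imwrite('pics/crop0.png',cv2.resize(f,None,fx=3,fy=3,interpolation=2))
c=pt(im,229,182,.09);print('hub',c,pt(im,229,182))
for n,u,v,z in [('post',208,121,.15),('cap1',271,166,.116),('cap2',184,198,.116),('collar',245,224,.11),('tip',200,263,.075)]:
    p=pt(im,u,v,z);d=p-c;print(n,p.round(4),pt(im,u,v).round(3),np.hypot(*d[:2]).round(4),np.degrees(np.arctan2(d[1],d[0])).round(1))
```

```text
hub [0.55307099 0.06372818 0.09      ] [0.55152967 0.06339767 0.09916443]
post [0.6372 0.0935 0.15  ] [0.636 0.093 0.152] 0.0892 19.5
cap1 [ 0.5743 -0.004   0.116 ] [ 0.573 -0.004  0.12 ] 0.071 -72.6
cap2 [0.5235 0.1331 0.116 ] [0.524 0.133 0.115] 0.0754 113.1
collar [0.4826 0.0378 0.11  ] [0.479 0.038 0.159] 0.0751 -159.8
tip [0.4216 0.1116 0.075 ] [0.422 0.112 0.074] 0.14 160.0
```

View pics/crop0.png

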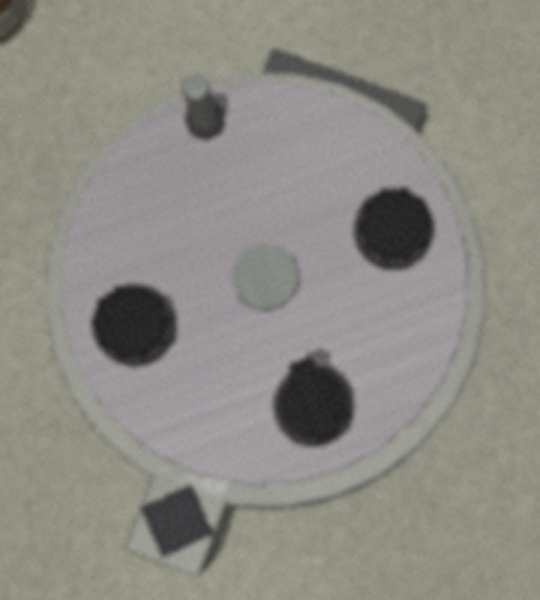

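```bash
python3 -m jog '[{"dx":-0.542,"dy":-0.224,"dz":0,"roll":-0.123},{"dx":-0.542,"dy":-0.224,"dz":0,"roll":-0.123},{"dx":-0.542,"dy":-0.224,"dz":0,"roll":-0.123},{"dx":-0.542,"dy":-0.224,"dz":0,"roll":-0.123},{"dx":-0.542,"dy":-0.224,"dz":0,"roll":-0.123},{"dx":-0.542,"dy":-0.224,"dz":0,"roll":-0.123},{"dx":-0.542,"dy":-0.224,"dz":0,"roll":-0.123},{"dx":-0.542,"dy":-0.224,"dz":0,"roll":-0.123},{"dx":-0.542,"dy":-0.224,"dz":0,"roll":-0.123},{"dx":-0.542,"dy":-0.224,"dz":0,"roll":-0.123},{"dx":-0.542,"dy":-0.224,"dz":0,"roll":-0.123},{"dx":-0.542,"dy":-0.224,"dz":0,"roll":-0.123},{"dx":-0.542,"dy":-0.224,"dz":0,"roll":-0.123},{"dx":-0.542,"dy":-0.224,"dz":0,"roll":-0.123},{"dx":-0.542,"dy":-0.224,"dz":0,"roll":-0.123},{"dx":-0.542,"dy":-0.224,"dz":0,"roll":-0.123}]' 0
python3 - <<'E'
from h import *
im=dict(np.load('pics/top0.npz'))
for u,v,z in [(205.5,119.5,.15),(208.7,130.5,.09)]: print(pt(im,u,v,z))
im=snap('scene','scene1.png')
E
```

```text
time_s: 1.7
tool_pos: [0.6373, 0.0982, 0.2048]
eef_rot: [[-0.939, -0.343, -0.001], [-0.343, 0.939, 0.0], [0.001, 0.001, -1.0]]
force: [-0.6, -0.4, -0.0]
grip_width: 1.001
[0.63953116 0.09730503 0.15      ]
[0.64014296 0.09751541 0.09      ]
```

View pics/scene1.png

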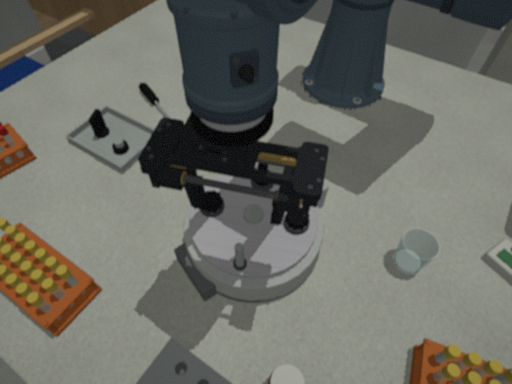

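The scene view shows the gripper above the post (240,258), with the jaws tangential. I'll descend and close.

```bash
python3 -m jog '[{"dx":-0.002,"dz":0.04},{"dx":-0.002,"dz":0.08},{"dx":-0.002,"dz":0.086},{"dx":-0.002,"dz":0.086}]' 0; python3 -m jog '[{"dx":0},{"dx":0},{"dx":0},{"dx":0},{"dx":0},{"dx":0},{"dx":0},{"dx":0}]' 1 25
```

```text
schema error: expected keys dx, dy, dz, roll
schema error: expected keys dx, dy, dz, roll
```

```bash
python3 -m jog '[{"dx":-0.002,"dy":0,"dz":0.04,"roll":0},{"dx":-0.002,"dy":0,"dz":0.08,"roll":0},{"dx":-0.002,"dy":0,"dz":0.086,"roll":0},{"dx":-0.002,"dy":0,"dz":0.086,"roll":0}]' 0; python3 -m jog '[{"dx":0,"dy":0,"dz":0,"roll":0},{"dx":0,"dy":0,"dz":0,"roll":0},{"dx":0,"dy":0,"dz":0,"roll":0},{"dx":0,"dy":0,"dz":0,"roll":0},{"dx":0,"dy":0,"dz":0,"roll":0},{"dx":0,"dy":0,"dz":0,"roll":0},{"dx":0,"dy":0,"dz":0,"roll":0},{"dx":0,"dy":0,"dz":0,"roll":0}]' 1 25
python3 - <<'E'
from h import *
s=arm.observe();p=s['tool_pos'];R=s['eef_rot'];print(s['q'][5],s['moment'])
c=np.array([.550,.064]); d=p[:2]-c; r=np.hypot(*d);a0=np.arctan2(d[1],d[0]);print(r,np.degrees(a0))
r=.095
for k in range(1,13):
    dth=-k*.71/10; a=a0+dth
    w=np.array([*(r*np.array([np.cos(a)-np.cos(a0),np.sin(a)-np.sin(a0)])),0]); l=R.T@w
    print(k,l.round(4),round(-dth/2/np.pi,4), np.degrees(a).round(1))
E
```

```text
time_s: 2.15
tool_pos: [0.6389, 0.0981, 0.1181]
eef_rot: [[-0.94, -0.342, -0.003], [-0.342, 0.94, 0.0], [0.003, 0.001, -1.0]]
force: [0.2, -0.3, 1.0]
grip_width: 1.002
time_s: 2.95
tool_pos: [0.6403, 0.0971, 0.1188]
eef_rot: [[-0.94, -0.341, -0.0], [-0.341, 0.94, 0.0], [0.0, 0.0, -1.0]]
force: [-0.2, 0.1, -0.4]
grip_width: 0.296
-1.9512054315377172 [ 0.04861328  0.00973633 -0.02029017]
0.09619853853648322 20.145181372656793
1 [ 0.0002 -0.0067 -0.    ] 0.0113 16.1
2 [ 0.0009 -0.0134 -0.    ] 0.0226 12.0
3 [ 0.0021 -0.0201 -0.    ] 0.0339 7.9
4 [ 0.0037 -0.0266 -0.    ] 0.0452 3.9
5 [ 0.0058 -0.033  -0.    ] 0.0565 -0.2
6 [ 0.0084 -0.0393 -0.    ] 0.0678 -4.3
7 [ 0.0113 -0.0453 -0.    ] 0.0791 -8.3
8 [ 0.0147 -0.0512 -0.    ] 0.0904 -12.4
9 [ 0.0185 -0.0567 -0.    ] 0.1017 -16.5
10 [ 0.0227 -0.062  -0.    ] 0.113 -20.5
11 [ 0.0273 -0.067  -0.    ] 0.1243 -24.6
12 [ 0.0322 -0.0716  0.    ] 0.1356 -28.7
```

```bash
python3 -m jog '[{"dx":0,"dy":0,"dz":0,"roll":0},{"dx":0,"dy":0,"dz":0,"roll":0},{"dx":0,"dy":0,"dz":0,"roll":0},{"dx":0,"dy":0,"dz":0,"roll":0}]' 1 25
```

```text
time_s: 3.35
tool_pos: [0.6403, 0.0971, 0.1189]
eef_rot: [[-0.94, -0.341, -0.0], [-0.341, 0.94, -0.0], [0.0, -0.0, -1.0]]
force: [0.4, -0.4, -0.5]
grip_width: 0.002
```

The gripper closed to 0.002, so it isn't holding the post. I'll look.

Run:
```python
from h import *
im=snap('scene','scene2.png');snap('top','top2.png')
a=cv2.imread('pics/scene2.png')[120:320,150:350];b=cv2.imread('pics/top2.png')[60:260,140:340]
cv2.imwrite('pics/c2.png',cv2.resize(np.hstack([a,b]),None,fx=2,fy=2))
print(im['R'],im['t'])
```

```text
[[-5.55251332e-01  8.31682564e-01  2.65093529e-04]
 [ 6.62674159e-01  4.42609805e-01 -6.04118795e-01]
 [-5.02552402e-01 -3.35262095e-01 -7.96894228e-01]] [ 0.25766577 -0.29253361  0.99814552]
```

View pics/c2.png

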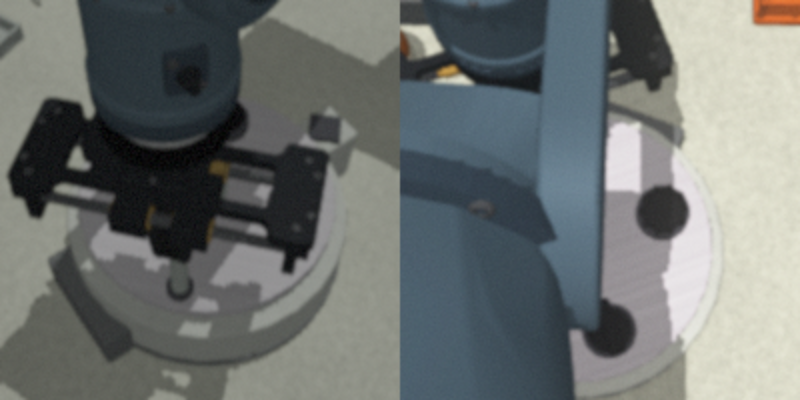

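Run:
```python
from h import *
im=dict(np.load('pics/scene2.npz'))
def pj(X): c=im['R']@X+im['t']; p=im['intrinsics']@c; return p[:2]/p[2]
for X in [(.64,.097,.119),(.64,.097,.15),(.64,.097,.09),(.55,.064,.09)]: print(X,pj(np.array(X)).round(1))
im0=dict(np.load('pics/scene0.npz'))
for u,v in [(240,247),(240,250),(240,255),(240,260),(240,264)]: print(u,v,pt(im0,u,v).round(3),pt(im,u,v).round(3))
a=cv2.imread('pics/scene2.png')[190:280,190:290];b=cv2.imread('pics/scene0.png')[190:280,190:290]
cv2.imwrite('pics/c3.png',cv2.resize(np.hstack([b,a]),None,fx=4,fy=4,interpolation=cv2.INTER_CUBIC))
```

```text
(0.64, 0.097, 0.119) [238.3 255.4]
(0.64, 0.097, 0.15) [237.8 245.7]
(0.64, 0.097, 0.09) [238.7 263.7]
(0.55, 0.064, 0.09) [252.6 214.3]
240 247 [0.641 0.102 0.152] [0.647 0.106 0.166]
240 250 [0.644 0.104 0.15 ] [0.646 0.105 0.154]
240 255 [0.644 0.103 0.133] [0.644 0.103 0.133]
240 260 [0.644 0.103 0.118] [0.644 0.103 0.117]
240 264 [0.644 0.102 0.102] [0.644 0.103 0.103]
```

View pics/c3.png

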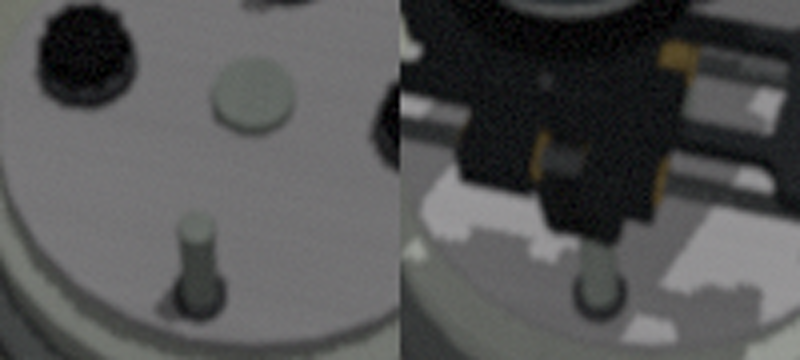

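Run:
```python
from h import *
print(arm.hold_point_z,[n for n in dir(arm) if n[0]!='_'], arm.observe()['tool_pos'])
for f in ['scene1','scene2']:
    im=dict(np.load(f'pics/{f}.npz'));v,u=np.mgrid[:384,:512]
    D=im['depth'];K=im['intrinsics']
    P=np.stack([(u-K[0,2])/K[0,0]*D,(v-K[1,2])/K[1,1]*D,D],-1)-im['t']
    P=P@im['R']; d=P[...,:2]-[.64,.097]
    im0=np.load('pics/scene0.npz')['depth']
    for lo in np.arange(.10,.30,.01):
        m=(P[...,2]>lo)&(P[...,2]<lo+.01)&(np.hypot(d[...,0],d[...,1])<.08)&(D>0)&(D<im0-.01)
        if m.sum()>3: q=P[m]; print(f,lo.round(2),m.sum(),q[:,:2].mean(0).round(3),q[:,:2].min(0).round(3),q[:,:2].max(0).round(3))
```

```text
0.0187 ['Unreachable', 'get_image', 'hold_point_z', 'job_done', 'observe'] [0.64034553 0.09711082 0.11889737]
scene1 0.23 11 [0.643 0.096] [0.627 0.052] [0.661 0.149]
scene1 0.24 121 [0.646 0.09 ] [0.626 0.046] [0.666 0.154]
scene1 0.25 135 [0.647 0.087] [0.621 0.045] [0.667 0.155]
scene1 0.26 155 [0.646 0.091] [0.624 0.044] [0.667 0.156]
scene1 0.27 103 [0.652 0.078] [0.626 0.043] [0.667 0.156]
scene1 0.28 125 [0.653 0.068] [0.612 0.043] [0.668 0.145]
scene1 0.29 29 [0.655 0.047] [0.644 0.044] [0.666 0.051]
scene2 0.15 24 [0.649 0.096] [0.645 0.086] [0.654 0.111]
scene2 0.16 63 [0.648 0.099] [0.642 0.086] [0.654 0.113]
scene2 0.17 58 [0.649 0.097] [0.644 0.085] [0.655 0.113]
scene2 0.18 36 [0.652 0.091] [0.648 0.085] [0.655 0.097]
scene2 0.19 51 [0.645 0.09 ] [0.632 0.085] [0.654 0.097]
scene2 0.2 9 [0.642 0.088] [0.639 0.087] [0.653 0.092]
scene2 0.21 6 [0.648 0.09 ] [0.646 0.089] [0.651 0.091]
scene2 0.22 146 [0.664 0.109] [0.601 0.056] [0.682 0.168]
scene2 0.23 864 [0.653 0.11 ] [0.595 0.023] [0.69  0.176]
scene2 0.24 579 [0.655 0.107] [0.608 0.064] [0.682 0.17 ]
scene2 0.25 1293 [0.646 0.106] [0.583 0.017] [0.696 0.177]
scene2 0.26 1398 [0.643 0.106] [0.584 0.018] [0.696 0.177]
scene2 0.27 128 [0.661 0.093] [0.651 0.064] [0.672 0.118]
scene2 0.28 21 [0.657 0.104] [0.65  0.078] [0.67  0.118]
scene2 0.29 68 [0.674 0.097] [0.659 0.07 ] [0.684 0.121]
```

The point cloud puts the fingertips 33 mm above the reported TCP in both poses: 0.238 against 0.205, and 0.152 against 0.119. So the jaws shut just above the post. I'll reopen, go down another 33 mm while checking the force, and grip again.

```bash
python3 -m jog '[{"dx":0,"dy":0,"dz":0,"roll":0},{"dx":0,"dy":0,"dz":0,"roll":0},{"dx":0,"dy":0,"dz":0,"roll":0},{"dx":0,"dy":0,"dz":0,"roll":0},{"dx":0,"dy":0,"dz":0,"roll":0},{"dx":0,"dy":0,"dz":0,"roll":0},{"dx":0,"dy":0,"dz":0,"roll":0},{"dx":0,"dy":0,"dz":0.01,"roll":0},{"dx":0,"dy":0,"dz":0.02,"roll":0},{"dx":0,"dy":0,"dz":0.032,"roll":0},{"dx":0,"dy":0,"dz":0.032,"roll":0}]' 0
python3 -m jog '[{"dx":0,"dy":0,"dz":0,"roll":0},{"dx":0,"dy":0,"dz":0,"roll":0},{"dx":0,"dy":0,"dz":0,"roll":0},{"dx":0,"dy":0,"dz":0,"roll":0},{"dx":0,"dy":0,"dz":0,"roll":0},{"dx":0,"dy":0,"dz":0,"roll":0},{"dx":0,"dy":0,"dz":0,"roll":0},{"dx":0,"dy":0,"dz":0,"roll":0},{"dx":0,"dy":0,"dz":0,"roll":0},{"dx":0,"dy":0,"dz":0,"roll":0},{"dx":0,"dy":0,"dz":0,"roll":0},{"dx":0,"dy":0,"dz":0,"roll":0}]' 1 25
python3 - <<'E'
from h import *
snap('scene','scene4.png');a=cv2.imread('pics/scene4.png')[150:310,150:350]
cv2.imwrite('pics/c4.png',cv2.resize(a,None,fx=3,fy=3))
E
```

```text
time_s: 4.55
tool_pos: [0.6383, 0.0971, 0.0837]
eef_rot: [[-0.94, -0.341, -0.005], [-0.341, 0.94, 0.0], [0.005, 0.002, -1.0]]
force: [-0.2, -0.4, 0.8]
grip_width: 0.977
time_s: 5.75
tool_pos: [0.6403, 0.0975, 0.0869]
eef_rot: [[-0.94, -0.341, 0.0], [-0.341, 0.94, 0.0], [-0.0, 0.0, -1.0]]
force: [-0.5, 3.1, -0.3]
grip_width: 0.151
```

View pics/c4.png

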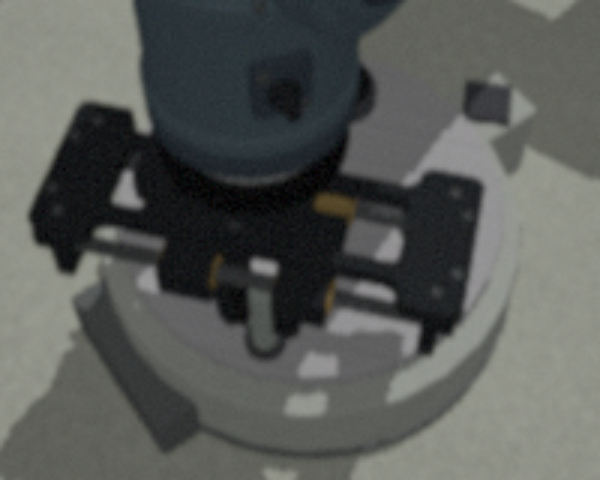

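The post is now between the fingers, and a width of 0.151 is about 13 mm. Next is the clockwise arc.

```bash
python3 -m jog '[{"dx":0.0002,"dy":-0.0067,"dz":0,"roll":0.0113},{"dx":0.0009,"dy":-0.0134,"dz":0,"roll":0.0226},{"dx":0.0021,"dy":-0.0201,"dz":0,"roll":0.0339},{"dx":0.0037,"dy":-0.0266,"dz":0,"roll":0.0452},{"dx":0.0058,"dy":-0.033,"dz":0,"roll":0.0565},{"dx":0.0084,"dy":-0.0393,"dz":0,"roll":0.0678},{"dx":0.0113,"dy":-0.0453,"dz":0,"roll":0.0791},{"dx":0.0147,"dy":-0.0512,"dz":0,"roll":0.0904},{"dx":0.0185,"dy":-0.0567,"dz":0,"roll":0.1017},{"dx":0.0227,"dy":-0.062,"dz":0,"roll":0.113},{"dx":0.0227,"dy":-0.062,"dz":0,"roll":0.113},{"dx":0.0227,"dy":-0.062,"dz":0,"roll":0.113},{"dx":0.0227,"dy":-0.062,"dz":0,"roll":0.113}]' 1 25
python3 -m jog '[{"dx":0,"dy":0,"dz":0,"roll":0},{"dx":0,"dy":0,"dz":0,"roll":0},{"dx":0,"dy":0,"dz":0,"roll":0},{"dx":0,"dy":0,"dz":0,"roll":0},{"dx":0,"dy":0,"dz":0,"roll":0},{"dx":0,"dy":0,"dz":0,"roll":0},{"dx":0,"dy":0,"dz":0,"roll":0},{"dx":0,"dy":0,"dz":-0.04,"roll":0},{"dx":0,"dy":0,"dz":-0.08,"roll":0},{"dx":0,"dy":0,"dz":-0.09,"roll":0},{"dx":0,"dy":0,"dz":-0.09,"roll":0}]' 0
```

```text
time_s: 7.1
tool_pos: [0.6382, 0.0311, 0.0868]
eef_rot: [[-0.935, 0.354, -0.004], [0.354, 0.935, -0.0], [0.004, -0.002, -1.0]]
force: [-7.0, 1.1, 5.2]
grip_width: 0.153
time_s: 8.2
tool_pos: [0.6418, 0.0309, 0.1795]
eef_rot: [[-0.935, 0.354, 0.005], [0.354, 0.935, -0.001], [-0.005, 0.001, -1.0]]
force: [0.3, 0.8, 0.1]
grip_width: 1.0
```

Run:
```python
from h import *
snap('scene','scene5.png');snap('top','top5.png')
a=cv2.imread('pics/scene5.png')[120:320,150:350];b=cv2.imread('pics/top5.png')[90:290,140:340]
cv2.imwrite('pics/c5.png',cv2.resize(np.hstack([a,b]),None,fx=2,fy=2,interpolation=cv2.INTER_CUBIC))
```

```text
(no output)
```

View pics/c5.png

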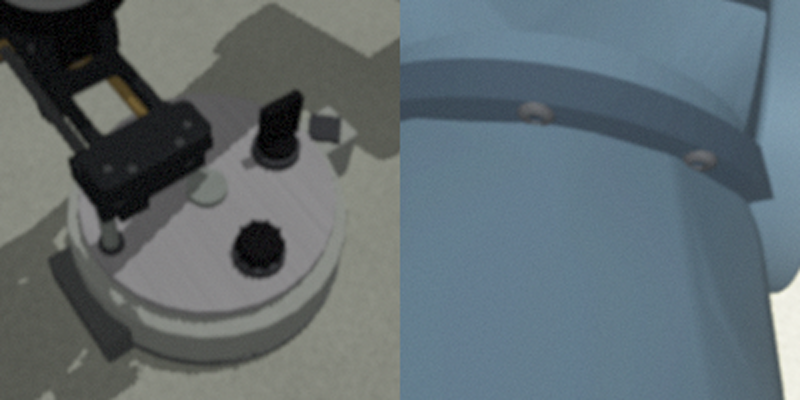

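The holder (wing around px (290,180)) now points at the tongue at (312,184). I'll measure it.

Run:
```python
from h import *
im=dict(np.load('pics/scene5.npz'))
c=pt(im,150+208/2,120+188/2,.094);print('hub',c)
for n,u,v,z in [('post base',205,241,.09),('cap',279.5,243,.116),('collar',287.5,194.5,.11),('diamond',312.5,184,.075),('wingtop L',282,173.5,.16),('wingtop R',300,166.5,.16)]:
    p=pt(im,u,v,z);d=p-[.55,.064,0];print(n,p.round(4),pt(im,u,v).round(3),np.hypot(*d[:2]).round(4),np.degrees(np.arctan2(d[1],d[0])).round(1))
v,u=np.mgrid[:384,:512];D=im['depth'];K=im['intrinsics']
P=(np.stack([(u-K[0,2])/K[0,0]*D,(v-K[1,2])/K[1,1]*D,D],-1)-im['t'])@im['R']
m=(np.hypot(P[...,0]-.48,P[...,1]-.09)<.04)&(P[...,2]>.125)&(P[...,2]<.17)&(D>0)
q=P[m];print(len(q),np.median(q,0)); e=np.linalg.svd(q[:,:2]-q[:,:2].mean(0))[2][0];print(np.degrees(np.arctan2(e[1],e[0])),(q[:,:2]@e).min(),(q[:,:2]@e).max(),q.min(0),q.max(0))
s=arm.observe();print(s['tool_pos'],s['eef_rot'].round(3),s['q'][5])
```

```text
hub [0.55035638 0.06703955 0.094     ]
post base [0.6376 0.0274 0.09  ] [0.643 0.034 0.105] 0.0949 -22.7
cap [0.5854 0.1376 0.116 ] [0.586 0.138 0.118] 0.0817 64.3
collar [0.4928 0.099  0.11  ] [0.494 0.099 0.112] 0.067 148.5
diamond [0.4211 0.1158 0.075 ] [0.422 0.116 0.076] 0.139 158.1
wingtop L [0.4948 0.0848 0.16  ] [0.495 0.085 0.161] 0.059 159.3
wingtop R [0.465  0.1021 0.16  ] [0.466 0.102 0.161] 0.0931 155.8
395 [0.48613085 0.09574254 0.15105228]
-25.34728716957301 0.37440322826241257 0.4156521170942854 [0.46316014 0.08159797 0.12510896] [0.50213628 0.10638525 0.16274379]
[0.639428   0.03119406 0.17566359] [[-0.935  0.354 -0.002]
 [ 0.354  0.935  0.   ]
 [ 0.002 -0.    -1.   ]] -1.3451025902512401
```

Turret is aligned to within about 3°. I'll move over the wing and descend; the jaws are already across the blade.

```bash
python3 -m jog '[{"dx":0.05,"dy":0,"dz":0,"roll":0},{"dx":0.1,"dy":0,"dz":0,"roll":0},{"dx":0.14,"dy":0,"dz":0,"roll":0},{"dx":0.171,"dy":0,"dz":0,"roll":0},{"dx":0.171,"dy":0,"dz":0,"roll":0},{"dx":0.171,"dy":0,"dz":0,"roll":0}]' 0
python3 -m jog '[{"dx":0,"dy":0,"dz":0.03,"roll":0},{"dx":0,"dy":0,"dz":0.055,"roll":0},{"dx":0,"dy":0,"dz":0.075,"roll":0},{"dx":0,"dy":0,"dz":0.088,"roll":0},{"dx":0,"dy":0,"dz":0.088,"roll":0},{"dx":0,"dy":0,"dz":0.088,"roll":0}]' 0
python3 - <<'E'
from h import *
snap('scene','scene6.png')
a=cv2.imread('pics/scene6.png')[100:300,180:380]
cv2.imwrite('pics/c6.png',cv2.resize(a,None,fx=3,fy=3,interpolation=cv2.INTER_CUBIC))
E
```

```text
time_s: 8.9
tool_pos: [0.4794, 0.0918, 0.1757]
eef_rot: [[-0.935, 0.353, -0.002], [0.353, 0.935, -0.0], [0.002, -0.001, -1.0]]
force: [0.8, -0.3, -0.5]
grip_width: 0.996
time_s: 9.5
tool_pos: [0.4808, 0.0914, 0.089]
eef_rot: [[-0.935, 0.354, -0.0], [0.354, 0.935, -0.0], [0.0, -0.0, -1.0]]
force: [-0.0, -0.2, -0.1]
grip_width: 1.004
```

View pics/c6.png

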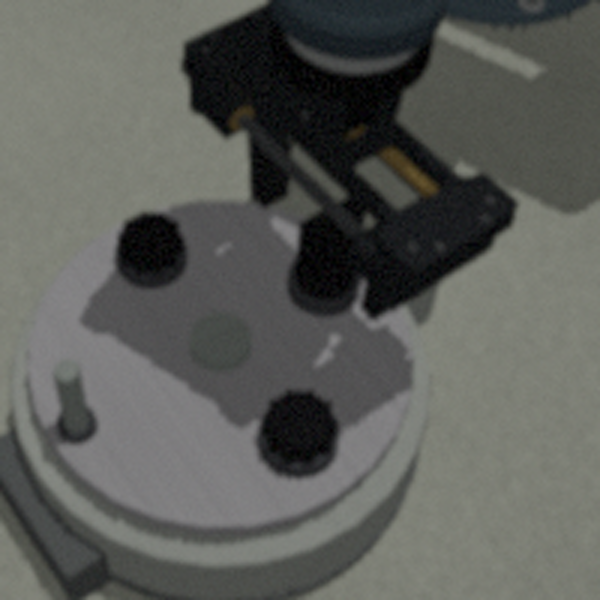

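The wing stands between the open fingers. I'll close, then unscrew about 1.37 rad with a 5 mm rise.

```bash
python3 -m jog '[{"dx":0,"dy":0,"dz":0,"roll":0},{"dx":0,"dy":0,"dz":0,"roll":0},{"dx":0,"dy":0,"dz":0,"roll":0},{"dx":0,"dy":0,"dz":0,"roll":0},{"dx":0,"dy":0,"dz":0,"roll":0},{"dx":0,"dy":0,"dz":0,"roll":0},{"dx":0,"dy":0,"dz":0,"roll":0},{"dx":0,"dy":0,"dz":0,"roll":0},{"dx":0,"dy":0,"dz":0,"roll":0},{"dx":0,"dy":0,"dz":0,"roll":0},{"dx":0,"dy":0,"dz":0,"roll":0},{"dx":0,"dy":0,"dz":0,"roll":0},{"dx":0,"dy":0,"dz":0,"roll":0}]' 1 25
python3 - <<'E'
from h import *
s=arm.observe();print(s['moment'],s['q'][5],s['tool_pos'])
E
```

```text
time_s: 10.85
tool_pos: [0.4802, 0.092, 0.0889]
eef_rot: [[-0.935, 0.354, -0.0], [0.354, 0.935, 0.001], [0.0, 0.0, -1.0]]
force: [-0.2, 4.0, 0.2]
grip_width: 0.133
[0.74775586 0.0150405  0.1411376 ] -1.263675298655538 [0.48019995 0.0920075  0.08892509]
```

```bash
python3 -m jog '[{"dx":0,"dy":0,"dz":-0.0004,"roll":-0.016},{"dx":0,"dy":0,"dz":-0.0007,"roll":-0.032},{"dx":0,"dy":0,"dz":-0.0011,"roll":-0.048},{"dx":0,"dy":0,"dz":-0.0015,"roll":-0.064},{"dx":0,"dy":0,"dz":-0.0018,"roll":-0.08},{"dx":0,"dy":0,"dz":-0.0022,"roll":-0.096},{"dx":0,"dy":0,"dz":-0.0026,"roll":-0.112},{"dx":0,"dy":0,"dz":-0.003,"roll":-0.128},{"dx":0,"dy":0,"dz":-0.0033,"roll":-0.144},{"dx":0,"dy":0,"dz":-0.0037,"roll":-0.16},{"dx":0,"dy":0,"dz":-0.004,"roll":-0.176},{"dx":0,"dy":0,"dz":-0.0044,"roll":-0.192},{"dx":0,"dy":0,"dz":-0.0047,"roll":-0.205},{"dx":0,"dy":0,"dz":-0.005,"roll":-0.219},{"dx":0,"dy":0,"dz":-0.005,"roll":-0.219},{"dx":0,"dy":0,"dz":-0.005,"roll":-0.219},{"dx":0,"dy":0,"dz":-0.005,"roll":-0.219}]' 1 25
python3 - <<'E'
from h import *
s=arm.observe();print(s['moment'],s['q'],s['tool_pos'],s['force'])
E
```

```text
time_s: 12.55
tool_pos: [0.4802, 0.0912, 0.0938]
eef_rot: [[-0.53, -0.848, -0.0], [-0.848, 0.53, -0.001], [0.001, -0.0, -1.0]]
force: [0.8, -1.2, -1.7]
grip_width: 0.134
[-0.10060429 -0.09420514  0.0378181 ] [-5.50831113e-02  1.24576183e-01  1.91603564e+00 -8.23823253e-04
  1.10109989e+00 -2.63789630e+00] [0.48020623 0.09124687 0.09376864] [ 0.80031628 -1.19771409 -1.69599161]
```

```bash
python3 -m jog '[{"dx":0,"dy":0,"dz":0,"roll":0},{"dx":0,"dy":0,"dz":0,"roll":0},{"dx":0,"dy":0,"dz":0,"roll":0},{"dx":0,"dy":0,"dz":0,"roll":0},{"dx":0,"dy":0,"dz":0,"roll":0},{"dx":0,"dy":0,"dz":0,"roll":0},{"dx":0,"dy":0,"dz":0,"roll":0},{"dx":0,"dy":0,"dz":0,"roll":0},{"dx":0,"dy":0,"dz":-0.03,"roll":0},{"dx":0,"dy":0,"dz":-0.08,"roll":0},{"dx":0,"dy":0,"dz":-0.12,"roll":0},{"dx":0,"dy":0,"dz":-0.12,"roll":0},{"dx":0.04,"dy":-0.025,"dz":-0.12,"roll":0},{"dx":0.08,"dy":-0.05,"dz":-0.12,"roll":0},{"dx":0.12,"dy":-0.075,"dz":-0.12,"roll":0},{"dx":0.16,"dy":-0.1,"dz":-0.12,"roll":0},{"dx":0.2,"dy":-0.125,"dz":-0.12,"roll":0},{"dx":0.2,"dy":-0.125,"dz":-0.12,"roll":0},{"dx":0.2,"dy":-0.125,"dz":-0.12,"roll":0}]' 0
python3 - <<'E'
from h import *
im=snap('scene','scene7.png');snap('top','top7.png')
a=cv2.imread('pics/scene7.png')[120:320,150:350];b=cv2.imread('pics/top7.png')[90:290,140:340]
cv2.imwrite('pics/c7.png',cv2.resize(np.hstack([a,b]),None,fx=2,fy=2,interpolation=cv2.INTER_CUBIC))
v,u=np.mgrid[:384,:512];D=im['depth'];K=im['intrinsics']
P=(np.stack([(u-K[0,2])/K[0,0]*D,(v-K[1,2])/K[1,1]*D,D],-1)-im['t'])@im['R']
m=(np.hypot(P[...,0]-.48,P[...,1]-.09)<.04)&(P[...,2]>.158)&(P[...,2]<.175)&(D>0)
q=P[m];e=np.linalg.svd(q[:,:2]-q[:,:2].mean(0))[2][0];print(len(q),np.median(q,0),np.degrees(np.arctan2(e[1],e[0])),q.max(0))
E
```

```text
time_s: 14.45
tool_pos: [0.48, -0.1448, 0.2129]
eef_rot: [[-0.53, -0.848, -0.001], [-0.848, 0.53, 0.001], [-0.0, 0.002, -1.0]]
force: [-0.8, -0.2, -0.8]
grip_width: 0.998
169 [0.48206906 0.09110545 0.16505785] 59.665346742157446 [0.4942272  0.10861882 0.16733942]
```

View pics/c7.png

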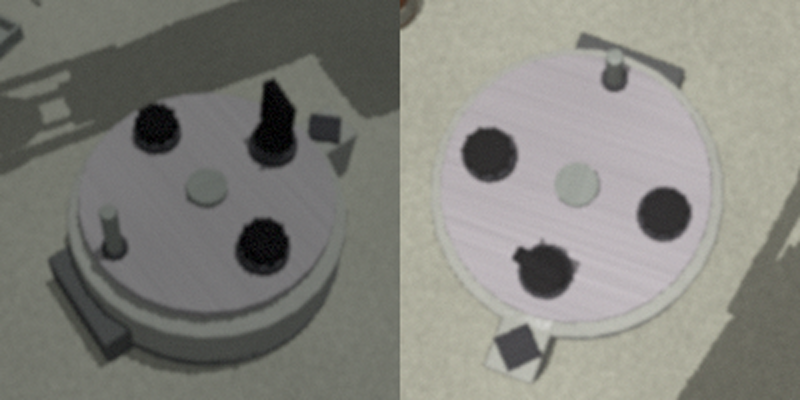

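The cap line in the top view, caps at (184,167) and (272,197), puts the holder at about 161° against the pointer at about 160°. That makes the turret q about 0.03 rad. The wing is now at about 60° (240°), so it has turned about 1.37 rad, and its top has risen to 0.165. The gripper is clear, so I'm handing in.

```bash
python3 -c "
from station import arm
print(arm.job_done(), arm.observe()['time_s'])"
```

```text
the job is handed in; nothing more can be done
the job is handed in; nothing more can be done
```

I turned the turret about 0.71 rad clockwise by its steel post, so the lamp holder lines up with the pointer. I then unscrewed the holder by its wing, let go, and handed the job in at about 14.6 s.

- **Final checks:** in the last pictures the turret is about 0.03 rad from the pointer. The wing has turned about 1.37 of 1.4 rad and its top has risen about 5 mm. The gripper is open and well clear of the module.
- **What failed:** the first grip on the post closed on nothing. The camera depth showed the fingertips about 33 mm higher than the reported tool position. I corrected for that, and both later grips held.
- **What disagreed:** the holder measured at 148–159° in the single scene view I took right after turning the turret. The final top view gave about 161°, with the pointer at about 160°; I relied on that one.

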